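Make up two plaster-painting kits

ROBOT

A 6-joint arm with a two-finger parallel gripper is mounted at the origin on the work surface. World frame = base frame: x ahead of the robot, y to its left, z up, the work surface at z = 0. Lengths are in m, angles in rad, forces in N, time in s.
With the tool pointing down it reaches from about 0.35 to 0.975 m from the base axis. Payload 4.9 kg.
Tool frame: the origin (TCP) lies at the very end of the fingers, on their centre line; the grasp point (between the pads) lies ctrl.grip_point_offset behind it (ctrl.grip_point_offset is the distance from the TCP to the grasp point, in m); z points along the fingers, y is the line along which they close (so a half turn about z gives the same grasp; the last joint's range is limited). The gripper opens to 85 mm and grips with 20 to 120 N. Pads are 22 mm wide; open, the fingers measure 114 mm over their backs; the gripper's body (76 mm by 85 mm) begins 54 mm behind the grasp point. The pads swing forward as they close: fully open they stand 13 mm farther back than shut.
Start: joints at [1.038, 0.053, 1.613, -0, 1.476, -0.119], TCP at [0.251, 0.572, 0.192] pointing down, gripper open.
Joint ranges: [-3.01, 3.01], [-1.01, 2.22], [0.06, 2.58], [-1.02, 4.17], [0.09, 2.62], [-3.14, 3.14]. Speed limits (rad/s): [2.57, 2.57, 3.14, 3.14, 3.14, 3.14].

INTERFACE

Orientations are given as a rotation vector (axis times angle).
In Python, from station import ctrl gives the robot as it stands. The module is installed in compiled form; this text tells all that it offers.
- The arm moves only by the tool drive_tool, never from a script. Its argument "steps" is a list of rows, each an object with "translation": the shift along the tool's x, y, z normalised to -1 to 1, where 1 is 4 cm, a list of three; "angular": the turn, a rotation vector about the tool's x, y, z normalised to -1 to 1, where 1 is 8 degrees, a list of three; "gripper": the opening, from 0 (shut) to 1 (fully open). In form: [{"translation": [dx, dy, dz], "angular": [wx, wy, wz], "gripper": gripper}, ...]. A call has 1 to 8 rows; each row shifts and turns the commanded pose from where the row before left it, along the tool's axes as they then stand; what a row does not reach is not made up. A row lasts 1/8 s, in which the tool goes at most 62.5 mm and 10.7 degrees, less where a joint would pass 70% of its speed; a pose out of reach is approached as far as the arm can. A call with a number of a shift or a turn outside -1 to 1 is refused whole. A call with a gripper value outside its range is refused whole. The fingers move at their own pace and stop on an object; "force" is the grip in N (left out, the last holds). Time passes only in rows, so rows that do not move let the fingers close. It gives the time, the measured TCP pose, the force, the opening and the grip force at its end, in the units of the state.
- ctrl.get_obs(): the state, without advancing time (a new reading comes with each control period).
- ctrl.get_image(name): name is "side" or "top" or "wrist"; returns a dict with "color" (480x640x3 uint8, red, green, blue), "depth" (480x640 float32, m along the optical axis (not along the pixel's ray), 0 where there is no reading), "fx", "fy", "cx", "cy" (pixels), "k1" (the pictures are not rectified: a ray, as slopes to the right and down, at radius r is drawn at 1 + k1 r^2 times it, then the intrinsics apply), "R" (3x3) and "t" (3): a world point X has camera coordinates R X + t. Camera axes: x right, y down, z forward; pixel columns grow to the right and rows downward; lengths in m; the calibration is good to about 2 mm. A picture is of the moment at which its call begins.
- ctrl.finish_job(): hands the job in; it is judged then, once.
The state is a dict: "t": time; "q": joint angles; "dq": joint speeds; "effort": joint torques, N m; "tool_pos": TCP position; "tool_rot": TCP orientation; "contact_force": force on the tool from outside, world axes, zero at the start; "wrist_torque": the same for the moment, N m; "opening": finger opening in m; "grip_force": force on a finger pad.
Only numpy, scipy, OpenCV 4.12 (cv2) and the standard library are available. Lean on these libraries where they do the work, as an engineer would, in place of code of your own. Each camera call takes 0.05 s, during which the arm holds its last target. There are 200 camera calls.

TASK

Make up two painting kits from the stock on the table. The short tray gets the large plaster tower in one compartment and the squat paint jar in the other; the long tray gets the narrow paint bottle in its middle compartment, with the small plaster post and the plaster house in the two compartments on either side of it, whichever way round. Put each piece upright and flat on the floor of its own compartment, set it down gently without dropping it, and leave the plaster arch and the beaker standing where they are.

Things in the scene. Friction and masses are not known exactly. Their poses are not given: they have to be found in the camera images.
- long_tray: Long shallow plywood tray, 242 x 84 mm outside, 3 equal compartments in a row along its x (long) axis, each 74 x 74 mm inside, centres at x = -79, 0, +79 mm, y = 0. Walls and dividers 5 mm thick, tops 20 mm above the table; tray floor 5 mm above the table. Origin: centre of underside, z up. Left or right of the stock, long axis along world x within 0.3 rad, fixed to the table.
- short_tray: Shorter, wider shallow plywood tray, 183 x 94 mm outside, 2 equal compartments along its x (long) axis, each 84 x 84 mm inside, centres at x = -44.5, +44.5 mm, y = 0. Walls and divider 5 mm thick, tops 20 mm above the table; tray floor 5 mm above the table. Origin: centre of underside, z up. On the other side of the stock, long axis along world x within 0.3 rad, fixed to the table.
- tower: Large plain white plaster tower: a solid round tapered casting, 64 mm across at the foot, 52 mm at the flat top, 76 mm tall, 0.15 to 0.31 kg. Loose, upright at the start, somewhere between the trays. Origin: centre of underside, z up.
- post: Small plain white plaster post: a solid round tapered casting like the tower but smaller, 45 mm across at the foot, 39 mm at the flat top, 60 mm tall, 0.06 to 0.13 kg. Loose, upright at the start, somewhere between the trays. Origin: centre of underside, z up.
- house: Plain white plaster house: 52 mm long (along its x) and 40 mm wide (along its y), upright walls to 44 mm, a gable roof with its ridge along x at 64 mm and a small chimney to 68 mm; grey painted doors on the two long walls. 0.09 to 0.18 kg. Loose, upright at the start, somewhere between the trays. Origin: centre of underside, z up.
- jar: Squat unlabelled paint jar, white plastic with a black lid, round, 60 mm across, straight body to 42 mm, then a 56 mm wide lid to 58 mm, 0.11 to 0.22 kg. Loose, upright at the start, somewhere between the trays. Origin: centre of underside, z up.
- bottle: Narrow unlabelled paint bottle, white plastic, round, 42 mm across its straight body, 84 mm tall to the top of its narrower black cap, 0.08 to 0.15 kg; the straight body reaches to about 50 mm. Loose, upright at the start, somewhere between the trays. Origin: centre of underside, z up.
- arch: Plain white plaster arch (not part of either kit): two legs and a lintel, 84 mm long (along its x), 30 mm wide (y), 60 mm tall, with an opening of 44 x 40 mm under the lintel. Loose, upright at the start, somewhere between the trays. Origin: centre of underside, z up.
- beaker: Empty grey plastic beaker (not part of either kit), open on top, 62 mm across the rim and 72 mm tall. Loose, upright at the start, somewhere between the trays. Origin: centre of underside, z up.
There are look-alikes about, which are no part of the job. What is shaped like the bottle but pink or yellow is not meant.

How it is judged:
By the outcome, as a careful person would: the job done as asked, in the order asked, and still so for the second after the job is handed in, with the robot touching nothing.
It also fails if it takes over 125 s, if anything falls off the work surface, if the arm or the gripper's body presses on something with over 40 N, if the wrist force passes 120 N, or if a joint passes its speed limit or range.

## Working session

There is one attempt and no reset: what is moved stays moved. The work goes in short steps, Python scripts to look and compute and a tool call to move; the robot and the scene stay as the last step left them, time stands still between calls to the robot, and variables do not carry over. Pictures are saved under pics/ and viewed, at most 14 in all, crops included, and the job is handed in when it is done.

Besides the shell and the picture viewer there is one more tool, called after "Request:" as name([rows], argument=value, ...), one row to a line, values as JSON. drive_tool: Moves the arm, as the interface text tells. Its arguments: {"type":"object","properties":{"steps":{"type":"array"},"force":{"type":"number"}},"required":["steps"]}

```bash
mkdir -p pics; cat > h.py <<'E'
import numpy as np, cv2
from station import ctrl
def shot(name,fn=None):
    im=ctrl.get_image(name)
    if fn: cv2.imwrite('pics/'+fn,im['color'][:,:,::-1])
    return im
def rays(im,uv):
    uv=np.atleast_2d(np.array(uv,float))
    d=np.c_[(uv[:,0]-im['cx'])/im['fx'],(uv[:,1]-im['cy'])/im['fy']]
    s=d.copy()
    for _ in range(20): s=d/(1+im['k1']*(s**2).sum(1,keepdims=True))
    return s
def onplane(im,uv,z):
    s=rays(im,uv); R=np.array(im['R']);t=np.array(im['t'])
    D=np.c_[s,np.ones(len(s))]@R; C=-R.T@t
    k=(z-C[2])/D[:,2]
    return C+D*k[:,None]
def cloud(im):
    v,u=np.mgrid[0:480,0:640]
    s=rays(im,np.c_[u.ravel(),v.ravel()]); d=im['depth'].ravel()
    P=np.c_[s,np.ones(len(s))]*d[:,None]
    X=(P-np.array(im['t']))@np.array(im['R'])
    X[d==0]=np.nan
    return X.reshape(480,640,3)
E
python3 - <<'E'
from h import *
im=shot('top','top1.png'); s=shot('side','side1.png')
np.savez('top1.npz',**im); np.savez('side1.npz',**s)
for i in(im,s): print(i['fx'],i['k1'],-np.array(i['R']).T@i['t'])
o=ctrl.get_obs(); print(o); print(ctrl.grip_point_offset)
E
```

```text
472.52423724199286 -0.12453883649148768 [ 0.45040652 -0.00368651  0.89415619]
573.6799608845857 -0.16235227408627284 [ 0.05498824 -0.60060347  0.76019688]
{'t': 0.1, 'q': array([ 1.03797982e+00,  5.33368161e-02,  1.61413421e+00,  1.13505879e-05,
        1.47599429e+00, -1.18967875e-01]), 'dq': array([ 0.00029196, -0.00017876, -0.00247976, -0.00102255,  0.00055695,
       -0.00101632]), 'effort': array([ 3.16586884e-04, -3.94905496e+01, -3.71361852e+01, -8.14753389e-05,
        3.93859606e-03,  9.31481239e-07]), 'tool_pos': array([0.25099273, 0.57170419, 0.19047095]), 'tool_rot': array([-6.45318784e-01, -3.07397567e+00,  2.78053102e-03]), 'contact_force': array([ 0.38361999,  0.58226156, -0.74607153]), 'wrist_torque': array([ 0.02925848,  0.01126908, -0.01345166]), 'grip_force': 0.0, 'opening': 0.085245076570589}
0.0187
```

View pics/top1.png

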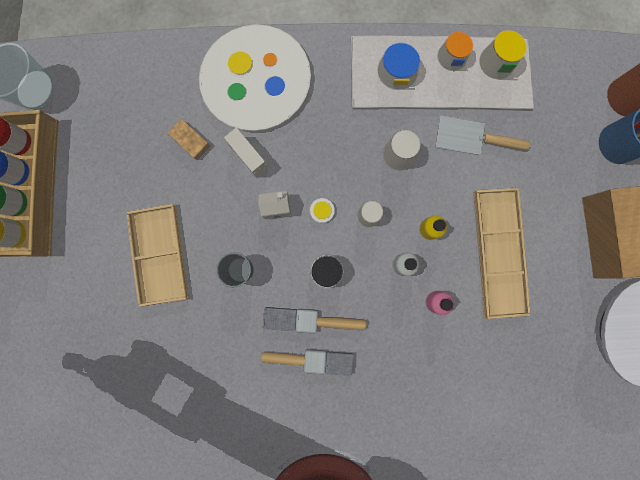

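View pics/side1.png

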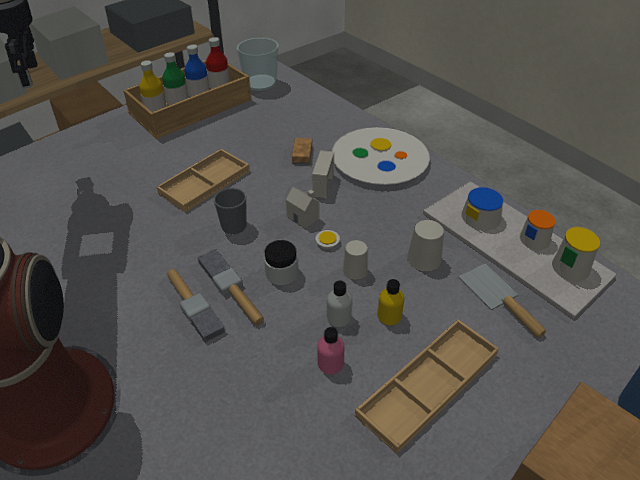

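Top view: tower ≈(405,147), post (372,212), house (274,204), jar with black lid (327,271), white bottle (407,264); yellow (433,227) and pink (441,302) bottles are look-alikes; arch (244,150), beaker (235,269). Short tray (2 compartments) is at left (157,255), long tray (3) at right (502,253). The side view agrees: white bottle (340,303), tower (426,245), post (356,260).

Could be mistaken: tower (405,147) vs post (372,212); white bottle (407,264) vs yellow/pink; jar (327,271) vs beaker (235,269) and the lidded coloured jars on the board (401,62); house (274,204) vs arch (244,150).

```bash
cat > m.py <<'E'
from h import *
im=dict(np.load('top1.npz')); sd=dict(np.load('side1.npz'))
X=cloud(im); c=im['color']
def blob(u,v,r,lo,hi):
    S=X[v-r:v+r,u-r:u+r].reshape(-1,3); S=S[np.isfinite(S[:,2])]
    k=S[(S[:,2]>lo)&(S[:,2]<hi)]; return S,k
print('table z',np.nanmedian(X[380:440,450:560,2]))
for n,u,v,r,lo in [('tower',405,148,30,.066),('post',372,212,22,.05),('jar',327,271,24,.048),('bottle',407,264,20,.074),('yellow',433,227,20,.074),('pink',441,302,22,.074),('bowl',321,210,20,.01),('house',274,204,28,.03),('arch',244,150,35,.05),('beaker',235,269,28,.05)]:
    S,k=blob(u,v,r,lo,.11)
    (cx,cy),rad=cv2.minEnclosingCircle(k[:,:2].astype(np.float32))
    rect=cv2.minAreaRect(k[:,:2].astype(np.float32))
    print(n,'ztop %.3f'%np.percentile(k[:,2],95),'mean',k[:,:2].mean(0).round(4),'circ',round(cx,4),round(cy,4),round(rad*2,4),'rect',np.round(rect[0],4),np.round(rect[1],4),round(rect[2],1))
hsv=cv2.cvtColor(c,cv2.COLOR_RGB2HSV)
for n,(u0,v0,u1,v1) in {'short':(120,195,195,315),'long':(468,180,538,325)}.items():
    m=np.zeros((480,640),np.uint8); m[v0:v1,u0:u1]=(cv2.inRange(hsv,(8,50,60),(28,255,255)))[v0:v1,u0:u1]
    m=cv2.morphologyEx(m,cv2.MORPH_CLOSE,np.ones((7,7)))
    ct=max(cv2.findContours(m,0,1)[0],key=cv2.contourArea)[:,0]
    P=onplane(im,ct,.02)[:,:2].astype(np.float32); r=cv2.minAreaRect(P); b=cv2.boxPoints(r)
    e=[b[(i+1)%4]-b[i] for i in range(4)]; L=max(e,key=lambda q:np.hypot(*q)); 
    a=np.arctan2(L[1],L[0]); a=(a+np.pi/2)%np.pi-np.pi/2
    print(n,np.round(r[0],4),np.round(r[1],4),'yaw',round(float(a),4))
    S=X[v0:v1,u0:u1][m[v0:v1,u0:u1]>0]; S=S[np.isfinite(S[:,2])]
    k=S[(S[:,2]>.014)&(S[:,2]<.03)][:,:2].astype(np.float32); print('  depth rect',cv2.minAreaRect(k), 'floor z',np.percentile(S[:,2],[10,50,95]).round(4))
import scipy.spatial.transform as T
print(T.Rotation.from_rotvec(ctrl.get_obs()['tool_rot']).as_matrix().round(3))
E
python3 m.py
python3 - <<'E'
import cv2
i=cv2.imread('pics/top1.png')[120:320,220:460]; cv2.imwrite('pics/crop1.png',cv2.resize(i,(720,600),interpolation=cv2.INTER_CUBIC))
E
```

```text
table z 0.0012357590877416721
tower ztop 0.079 mean [ 0.6722 -0.1503] circ 0.6738 -0.151 0.0546 rect [ 0.6732 -0.1508] [0.053  0.0516] 61.7
post ztop 0.063 mean [ 0.5554 -0.0906] circ 0.5559 -0.091 0.0395 rect [ 0.5554 -0.0905] [0.0376 0.0376] 0.3
jar ztop 0.061 mean [ 0.4506 -0.0103] circ 0.4507 -0.0101 0.0558 rect [ 0.4504 -0.0107] [0.053  0.0531] 89.9
bottle ztop 0.087 mean [ 0.4621 -0.1528] circ 0.4622 -0.1536 0.0217 rect [ 0.4622 -0.1535] [0.02   0.0189] 89.4
yellow ztop 0.087 mean [ 0.5293 -0.2058] circ 0.5299 -0.2065 0.0212 rect [ 0.5291 -0.2061] [0.0192 0.0193] 88.4
pink ztop 0.087 mean [ 0.392  -0.2145] circ 0.3921 -0.2151 0.0213 rect [ 0.392  -0.2153] [0.0192 0.0207] 36.1
bowl ztop 0.017 mean [ 0.5652 -0.0022] circ 0.5654 -0.0021 0.0463 rect [ 0.5655 -0.0024] [0.0453 0.044 ] 86.4
house ztop 0.066 mean [0.5722 0.0841] circ 0.574 0.0849 0.0639 rect [0.5747 0.085 ] [0.0406 0.0521] 7.0
arch ztop 0.063 mean [0.6696 0.1377] circ 0.671 0.1382 0.0874 rect [0.6709 0.1386] [0.0849 0.0309] 38.3
beaker ztop 0.074 mean [0.4543 0.1598] circ 0.4534 0.154 0.0627 rect [0.4545 0.1536] [0.0606 0.0596] 89.8
short [0.4822 0.3105] [0.1833 0.0994] yaw 0.1549
  depth rect ((0.4819573760032654, 0.31306642293930054), (0.18280655145645142, 0.09453926235437393), 8.600387573242188) floor z [0.0038 0.0063 0.021 ]
long [ 0.4821 -0.3392] [0.2419 0.0902] yaw 0.0594
  depth rect ((0.4821901321411133, -0.341718852519989), (0.2419157177209854, 0.08588418364524841), 3.2139785289764404) floor z [0.0043 0.0068 0.0213]
[[-0.916  0.402 -0.001]
 [ 0.402  0.916 -0.002]
 [ 0.    -0.002 -1.   ]]
```

View pics/crop1.png

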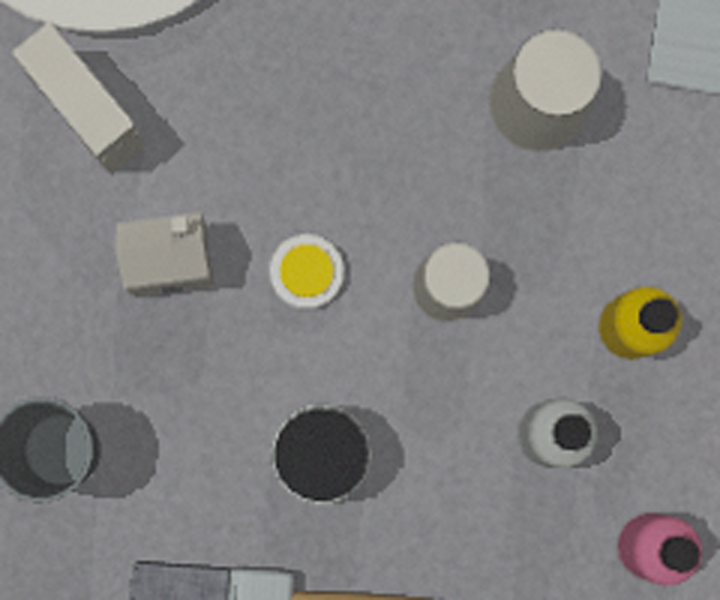

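The crop confirms the choices: large plain frustum (557,72), smaller post (457,275), gabled house with chimney (162,252), black-lidded jar (322,453), white bottle with black cap (562,432). Sizes and heights all match the given ones. First I turn the tool to close along world y and travel toward the tower (0.673, -0.1505).

Request:
drive_tool([
  {"translation":[0,0,0],"angular":[0,0,-0.99],"gripper":1},
  {"translation":[0,0,0],"angular":[0,0,-0.99],"gripper":1},
  {"translation":[0,0,0],"angular":[0,0,-0.98],"gripper":1},
  {"translation":[-0.58,-1,0],"angular":[0,0,0],"gripper":1},
  {"translation":[-0.58,-1,0],"angular":[0,0,0],"gripper":1},
  {"translation":[-0.58,-1,0],"angular":[0,0,0],"gripper":1},
  {"translation":[-0.58,-1,0],"angular":[0,0,0],"gripper":1},
  {"translation":[-0.58,-1,0],"angular":[0,0,0],"gripper":1},
], force=60)

```text
t: 1.1
tool_pos: [0.3675, 0.3707, 0.1911]
tool_rot: [-0.0, -3.141, 0.001]
contact_force: [-0.4, 1.1, -1.2]
opening: 0.0854
grip_force: 0.0
```

Request:
drive_tool([
  {"translation":[-0.59,-1,0],"angular":[0,0,0],"gripper":1},
  {"translation":[-0.59,-1,0],"angular":[0,0,0],"gripper":1},
  {"translation":[-0.59,-1,0],"angular":[0,0,0],"gripper":1},
  {"translation":[-0.59,-1,0],"angular":[0,0,0],"gripper":1},
  {"translation":[-0.59,-1,0],"angular":[0,0,0],"gripper":1},
  {"translation":[-0.59,-1,0],"angular":[0,0,0],"gripper":1},
  {"translation":[-0.59,-1,0],"angular":[0,0,0],"gripper":1},
  {"translation":[-0.59,-1,0],"angular":[0,0,0],"gripper":1},
])

```text
t: 2.1
tool_pos: [0.5561, 0.0507, 0.1911]
tool_rot: [-0.001, -3.141, -0.0]
contact_force: [0.8, 1.0, 0.2]
opening: 0.0856
grip_force: 0.0
```

Request:
drive_tool([
  {"translation":[-0.58,-1,0],"angular":[0,0,0],"gripper":1},
  {"translation":[-0.58,-1,0],"angular":[0,0,0],"gripper":1},
  {"translation":[-0.58,-1,0],"angular":[0,0,0],"gripper":1},
  {"translation":[-0.58,-1,0],"angular":[0,0,0],"gripper":1},
  {"translation":[-0.58,-1,0],"angular":[0,0,0],"gripper":1},
  {"translation":[0,0,0],"angular":[0,0,0],"gripper":1},
])

```text
t: 2.85
tool_pos: [0.672, -0.1506, 0.1902]
tool_rot: [-0.006, -3.14, -0.0]
contact_force: [-0.7, -0.0, -0.5]
opening: 0.0856
grip_force: 0.0
```

Request:
drive_tool([
  {"translation":[-0.02,0,1],"angular":[0,0,0],"gripper":1},
  {"translation":[0,0,1],"angular":[0,0,0],"gripper":1},
  {"translation":[0,0,1],"angular":[0,0,0],"gripper":1},
  {"translation":[0,0,0.7],"angular":[0,0,0],"gripper":1},
  {"translation":[0,0,0.4],"angular":[0,0,0],"gripper":1},
  {"translation":[0,0,0],"angular":[0,0,0],"gripper":0.5},
  {"translation":[0,0,0],"angular":[0,0,0],"gripper":0.3},
  {"translation":[0,0,0],"angular":[0,0,0],"gripper":0.3},
])

```text
t: 3.85
tool_pos: [0.6743, -0.1487, 0.0303]
tool_rot: [0.001, 3.138, -0.002]
contact_force: [0.1, -0.4, 3.2]
opening: 0.0481
grip_force: 61.8
```

Request:
drive_tool([
  {"translation":[0,0,0],"angular":[0,0,0],"gripper":0.3},
  {"translation":[0,0,0],"angular":[0,0,0],"gripper":0.3},
])

```text
t: 4.1
tool_pos: [0.6743, -0.1487, 0.0302]
tool_rot: [0.001, 3.137, -0.002]
contact_force: [-0.9, -0.8, 5.8]
opening: 0.0482
grip_force: 62.4
```

```bash
python3 - <<'E'
from h import *
s=shot('side'); w=shot('wrist')
a=s['color'][100:340,280:600][:,:,::-1]
out=np.hstack([cv2.resize(a,(400,300)),cv2.resize(w['color'][:,:,::-1],(400,300))])
cv2.imwrite('pics/grip1.png',out); print(ctrl.get_obs()['opening'])
E
```

```text
0.048347854023699066
```

View pics/grip1.png

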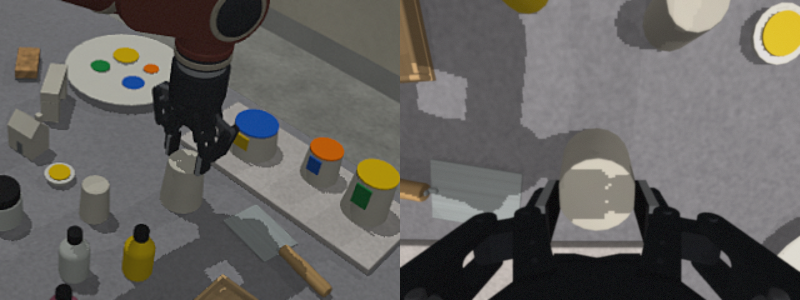

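The tower is held between the pads near its top (crop, side half: (187,170)). A test lift follows.

Request:
drive_tool([
  {"translation":[0,0,-0.3],"angular":[0,0,0],"gripper":0.3},
  {"translation":[0,0,-0.5],"angular":[0,0,0],"gripper":0.3},
  {"translation":[0,0,-0.5],"angular":[0,0,0],"gripper":0.3},
  {"translation":[0,0,0],"angular":[0,0,0],"gripper":0.3},
])

```text
t: 4.7
tool_pos: [0.6747, -0.1486, 0.0835]
tool_rot: [0.001, 3.136, -0.003]
contact_force: [0.3, -0.2, -1.3]
opening: 0.048
grip_force: 61.9
```

```bash
python3 - <<'E'
from h import *
s=shot('side'); w=shot('wrist')
a=s['color'][80:320,280:600][:,:,::-1]
out=np.hstack([cv2.resize(a,(400,300)),cv2.resize(w['color'][:,:,::-1],(400,300))])
cv2.imwrite('pics/grip2.png',out); o=ctrl.get_obs();print(o['opening'],o['contact_force'],o['tool_pos'])
E
```

```text
0.04808318819106099 [ 0.16871942 -0.27449249 -1.92939311] [ 0.67270975 -0.14799603  0.08016695]
```

View pics/grip2.png

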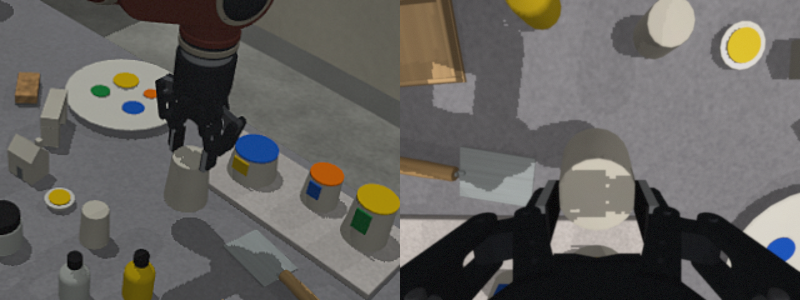

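Lifted cleanly and upright. Now I carry it to the far compartment of the short tray (0.526, 0.320).

Request:
drive_tool([
  {"translation":[0,0,-1],"angular":[0,0,0],"gripper":0.3},
  {"translation":[0.2,0.5,-1],"angular":[0,0,0],"gripper":0.3},
  {"translation":[0.3,0.9,-0.5],"angular":[0,0,0],"gripper":0.3},
  {"translation":[0.3,1,0],"angular":[0,0,0],"gripper":0.3},
  {"translation":[0.3,1,0],"angular":[0,0,0],"gripper":0.3},
  {"translation":[0.3,1,0],"angular":[0,0,0],"gripper":0.3},
  {"translation":[0.3,1,0],"angular":[0,0,0],"gripper":0.3},
  {"translation":[0.3,1,0],"angular":[0,0,0],"gripper":0.3},
])

```text
t: 5.8
tool_pos: [0.5913, 0.1093, 0.1782]
tool_rot: [-0.001, -3.139, 0.0]
contact_force: [0.2, 0.7, -1.7]
opening: 0.0485
grip_force: 62.4
```

Request:
drive_tool([
  {"translation":[0.3,1,0],"angular":[0,0,0],"gripper":0.3},
  {"translation":[0.3,1,0],"angular":[0,0,0],"gripper":0.3},
  {"translation":[0.4,1,0],"angular":[0,0,0],"gripper":0.3},
  {"translation":[0.4,1,0],"angular":[0,0,0],"gripper":0.3},
  {"translation":[0.3,0.8,0],"angular":[0,0,0],"gripper":0.3},
  {"translation":[0.2,0.4,0],"angular":[0,0,0],"gripper":0.3},
  {"translation":[0,0,0],"angular":[0,0,0],"gripper":0.3},
])

```text
t: 6.68
tool_pos: [0.5161, 0.3163, 0.1788]
tool_rot: [0.002, -3.141, 0.002]
contact_force: [-0.0, -0.8, -2.4]
opening: 0.0482
grip_force: 62.4
```

Request:
drive_tool([
  {"translation":[-0.2,0.1,0.8],"angular":[0,0,0],"gripper":0.3},
  {"translation":[-0.05,0,0.9],"angular":[0,0,0],"gripper":0.3},
  {"translation":[0,0,0.6],"angular":[0,0,0],"gripper":0.3},
  {"translation":[0,0,0],"angular":[0,0,0],"gripper":0.3},
])

```text
t: 7.18
tool_pos: [0.5254, 0.3178, 0.0845]
tool_rot: [-0.003, -3.136, 0.005]
contact_force: [-0.4, 0.4, -2.1]
opening: 0.0483
grip_force: 62.4
```

```bash
python3 - <<'E'
from h import *
t=shot('top'); w=shot('wrist')
out=np.hstack([cv2.resize(t['color'][180:330,90:290,::-1],(400,300)),cv2.resize(w['color'][:,:,::-1],(400,300))])
cv2.imwrite('pics/pl1.png',out); o=ctrl.get_obs();print(o['opening'],o['contact_force'],o['tool_pos'])
E
```

```text
0.04824839889664427 [-0.34334242 -0.10865097 -1.7952014 ] [0.52762951 0.31933165 0.08830903]
```

View pics/pl1.png

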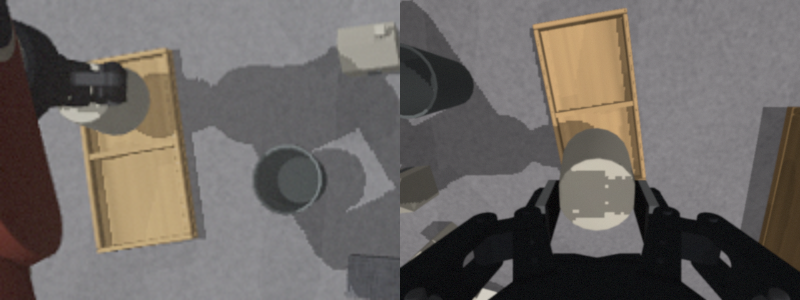

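Request:
drive_tool([
  {"translation":[0,0,0.6],"angular":[0,0,0],"gripper":0.3},
  {"translation":[0,0,0.35],"angular":[0,0,0],"gripper":0.3},
  {"translation":[0,0,0.1],"angular":[0,0,0],"gripper":0.3},
  {"translation":[0,0,0.05],"angular":[0,0,0],"gripper":0.3},
  {"translation":[0,0,0.05],"angular":[0,0,0],"gripper":0.3},
  {"translation":[0,0,0],"angular":[0,0,0],"gripper":0.3},
])

```text
t: 8.02
tool_pos: [0.527, 0.3202, 0.042]
tool_rot: [0.001, 3.141, 0.0]
contact_force: [-0.5, -0.5, -2.0]
opening: 0.0483
grip_force: 62.4
```

Request:
drive_tool([
  {"translation":[0,0,0.05],"angular":[0,0,0],"gripper":0.3},
  {"translation":[0,0,0.0],"angular":[0,0,0],"gripper":0.3},
])

```text
t: 8.28
tool_pos: [0.5267, 0.3201, 0.0395]
tool_rot: [-0.001, -3.141, 0.0]
contact_force: [-0.3, 0.3, -2.3]
opening: 0.0485
grip_force: 62.4
```

Request:
drive_tool([
  {"translation":[0,0,0.04],"angular":[0,0,0],"gripper":0.3},
  {"translation":[0,0,0.0],"angular":[0,0,0],"gripper":0.3},
])

```text
t: 8.52
tool_pos: [0.5266, 0.32, 0.0378]
tool_rot: [-0.001, -3.141, 0.0]
contact_force: [-0.0, -0.6, -1.6]
opening: 0.0478
grip_force: 62.4
```

Request:
drive_tool([
  {"translation":[0,0,0.04],"angular":[0,0,0],"gripper":0.3},
  {"translation":[0,0,0.0],"angular":[0,0,0],"gripper":0.3},
])

```text
t: 8.78
tool_pos: [0.5266, 0.32, 0.0362]
tool_rot: [-0.001, -3.141, 0.0]
contact_force: [-0.3, 0.1, -0.5]
opening: 0.0483
grip_force: 62.4
```

Request:
drive_tool([
  {"translation":[0,0,0.03],"angular":[0,0,0],"gripper":0.3},
  {"translation":[0,0,0.0],"angular":[0,0,0],"gripper":0.3},
])

```text
t: 9.02
tool_pos: [0.5269, 0.3201, 0.0353]
tool_rot: [0.001, 3.141, 0.0]
contact_force: [-0.1, -0.3, -0.9]
opening: 0.0482
grip_force: 62.5
```

Request:
drive_tool([
  {"translation":[0,0,0.03],"angular":[0,0,0],"gripper":0.3},
  {"translation":[0,0,0.0],"angular":[0,0,0],"gripper":0.3},
])

```text
t: 9.28
tool_pos: [0.5275, 0.3202, 0.0353]
tool_rot: [0.001, 3.14, 0.0]
contact_force: [-1.2, -2.3, 5.9]
opening: 0.0484
grip_force: 63.6
```

Request:
drive_tool([
  {"translation":[0,0,0],"angular":[0,0,0],"gripper":0.6},
  {"translation":[0,0,0],"angular":[0,0,0],"gripper":0.8},
  {"translation":[0,0,0],"angular":[0,0,0],"gripper":1},
  {"translation":[0,0,-0.5],"angular":[0,0,0],"gripper":1},
  {"translation":[0,0,-1],"angular":[0,0,0],"gripper":1},
  {"translation":[0,0,-1],"angular":[0,0,0],"gripper":1},
  {"translation":[0,0,-1],"angular":[0,0,0],"gripper":1},
  {"translation":[0,0,0],"angular":[0,0,0],"gripper":1},
])

```text
t: 10.28
tool_pos: [0.5297, 0.3215, 0.1808]
tool_rot: [0.001, 3.132, 0.007]
contact_force: [-0.1, -1.2, -0.1]
opening: 0.0855
grip_force: 0.0
```

```bash
python3 - <<'E'
from h import *
w=shot('wrist');X=cloud(w)
g=np.isfinite(X[...,2])&(X[...,2]>.07)&(X[...,2]<.095)&(abs(X[...,0]-.527)<.06)&(abs(X[...,1]-.32)<.06)
k=X[g][:,:2].astype(np.float32)
print(len(k),cv2.minEnclosingCircle(k),np.median(X[g][:,2]))
cv2.imwrite('pics/w1.png',w['color'][:,:,::-1])
E
```

```text
3499 ((0.5278324484825134, 0.3187123239040375), 0.02653813175857067) 0.08064250988230923
```

View pics/w1.png

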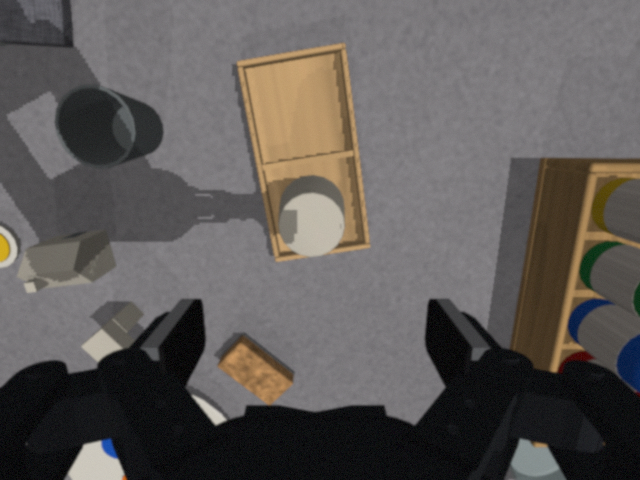

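Tower stands upright in the far compartment (top disc at (312,222), measured z 0.081, as expected). Next the jar.

Request:
drive_tool([
  {"translation":[0.23,-1,0],"angular":[0,0,0],"gripper":1},
  {"translation":[0.23,-1,0],"angular":[0,0,0],"gripper":1},
  {"translation":[0.23,-1,0],"angular":[0,0,0],"gripper":1},
  {"translation":[0.23,-1,0],"angular":[0,0,0],"gripper":1},
  {"translation":[0.23,-1,0],"angular":[0,0,0],"gripper":1},
  {"translation":[0.23,-1,0],"angular":[0,0,0],"gripper":1},
  {"translation":[0.24,-1,0],"angular":[0,0,0],"gripper":1},
  {"translation":[0.25,-1,0],"angular":[0,0,0],"gripper":1},
])

```text
t: 11.32
tool_pos: [0.4505, -0.0009, 0.1727]
tool_rot: [-0.0, -3.139, -0.0]
contact_force: [-0.6, -1.0, -0.1]
opening: 0.0852
grip_force: 0.0
```

Request:
drive_tool([
  {"translation":[0.05,-0.26,1],"angular":[0,0,0],"gripper":1},
  {"translation":[0,0,0.8],"angular":[0,0,0],"gripper":1},
  {"translation":[0,0,0],"angular":[0,0,0],"gripper":1},
  {"translation":[0,0,0],"angular":[0,0,0],"gripper":1},
])

```text
t: 11.82
tool_pos: [0.4501, -0.0102, 0.1027]
tool_rot: [0.0, 3.141, -0.0]
contact_force: [0.4, 0.7, 0.8]
opening: 0.0857
grip_force: 0.0
```

```bash
python3 - <<'E'
from h import *
w=shot('wrist');X=cloud(w);p=ctrl.get_obs()['tool_pos'];print(p)
g=np.isfinite(X[...,2])&(X[...,2]>.05)&(X[...,2]<.068)&(abs(X[...,0]-.45)<.05)&(abs(X[...,1]+.01)<.04)
k=X[g][:,:2].astype(np.float32)
print(len(k),cv2.minEnclosingCircle(k),np.median(X[g][:,2]))
E
```

```text
[ 0.45070333 -0.01020386  0.10341765]
5699 ((0.45040363073349, -0.00795187707990408), 0.028119148686528206) 0.057650115945303934
```

Request:
drive_tool([
  {"translation":[0,0.03,0.9],"angular":[0,0,0],"gripper":1},
  {"translation":[0,0,0.8],"angular":[0,0,0],"gripper":1},
  {"translation":[0,0,0.5],"angular":[0,0,0],"gripper":1},
  {"translation":[0,0,0],"angular":[0,0,0],"gripper":0.5},
  {"translation":[0,0,0],"angular":[0,0,0],"gripper":0.4},
  {"translation":[0,0,0],"angular":[0,0,0],"gripper":0.4},
  {"translation":[0,0,0],"angular":[0,0,0],"gripper":0.4},
])

```text
t: 12.75
tool_pos: [0.4527, -0.0093, 0.0175]
tool_rot: [0.001, 3.136, -0.001]
contact_force: [-0.8, 0.9, 6.2]
opening: 0.0342
grip_force: 3.3
```

Request:
drive_tool([
  {"translation":[0,0,-0.2],"angular":[0,0,0],"gripper":0.4},
  {"translation":[0,0,-0.4],"angular":[0,0,0],"gripper":0.4},
  {"translation":[0,0,-0.6],"angular":[0,0,0],"gripper":0.4},
  {"translation":[0,0,0],"angular":[0,0,0],"gripper":0.4},
])

```text
t: 13.25
tool_pos: [0.4521, -0.0095, 0.0652]
tool_rot: [0.001, 3.136, -0.002]
contact_force: [0.3, -1.3, -0.2]
opening: 0.0342
grip_force: 0.0
```

```bash
python3 - <<'E'
from h import *
s=shot('side'); w=shot('wrist')
a=s['color'][100:340,180:500][:,:,::-1]
out=np.hstack([cv2.resize(a,(400,300)),cv2.resize(w['color'][:,:,::-1],(400,300))])
cv2.imwrite('pics/grip3.png',out); o=ctrl.get_obs();print(o['opening'],o['contact_force'],o['tool_pos'],o['grip_force'])
E
```

```text
0.03423805216088722 [ 0.12191532 -0.6749164  -0.69095971] [ 0.44996421 -0.00912278  0.06232024] 0.0
```

View pics/grip3.png

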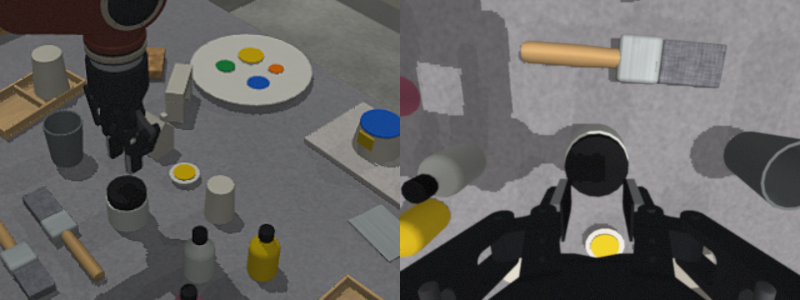

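```bash
cat >> h.py <<'E'
def proj(im,P):
    c=np.atleast_2d(P)@np.array(im['R']).T+im['t']; s=c[:,:2]/c[:,2:]
    s=s*(1+im['k1']*(s**2).sum(1,keepdims=True))
    return s*[im['fx'],im['fy']]+[im['cx'],im['cy']]
E
python3 - <<'E'
from h import *
s=shot('side'); w=shot('wrist'); t=shot('top'); o=ctrl.get_obs(); p=o['tool_pos']; print(p,o['tool_rot'])
for n,i in(('side',s),('wrist',w),('top',t)): print(n,proj(i,[p,p+[0,0,.0187]]).round(0), 'cam',(-np.array(i['R']).T@i['t']).round(3))
for n,i in(('w',w),('t',t)):
    X=cloud(i); g=np.isfinite(X[...,2])&(X[...,2]>.048)&(X[...,2]<.068)&(abs(X[...,0]-.43)<.07)&(abs(X[...,1]+.01)<.06)
    dark=i['color'].max(2)<70
    k=X[g&dark]; print(n,len(k),cv2.minEnclosingCircle(k[:,:2].astype(np.float32)) if len(k) else 0)
X=cloud(w); v=np.isfinite(X[...,2])&(abs(X[...,0]-p[0])<.08)&(abs(X[...,1]-p[1])<.07)&(X[...,2]>.066)
k=X[v]; 
for lo in np.arange(.06,.16,.01):
    q=k[(k[:,2]>lo)&(k[:,2]<=lo+.01)]; 
    if len(q): print(round(lo,3),len(q),q.min(0).round(3),q.max(0).round(3))
cv2.imwrite('pics/w2.png',np.hstack([cv2.resize(w['color'][100:400,150:490,::-1],(400,353)),cv2.resize(s['color'][150:350,200:427,::-1],(400,353))]))
E
```

```text
[ 0.44895031 -0.0089276   0.06094598] [-8.13501765e-04 -3.13967360e+00 -5.08210043e-04]
side [[280. 249.]
 [280. 241.]] cam [ 0.055 -0.601  0.76 ]
wrist [[315. 272.]
 [315. 285.]] cam [ 0.382 -0.009  0.244]
top [[326. 272.]
 [326. 272.]] cam [ 0.45  -0.004  0.894]
w 7841 ((0.4503639340400696, -0.00999648030847311), 0.027749009430408478)
t 0 0
0.1 412 [ 0.438 -0.039  0.101] [0.461 0.02  0.11 ]
0.11 1046 [ 0.438 -0.04   0.11 ] [0.461 0.021 0.12 ]
0.12 1300 [ 0.438 -0.04   0.12 ] [0.46  0.022 0.13 ]
0.13 1874 [ 0.438 -0.04   0.13 ] [0.461 0.021 0.14 ]
0.14 2134 [ 0.435 -0.058  0.14 ] [0.46  0.039 0.15 ]
0.15 10221 [ 0.435 -0.062  0.15 ] [0.462 0.044 0.16 ]
```

View pics/w2.png

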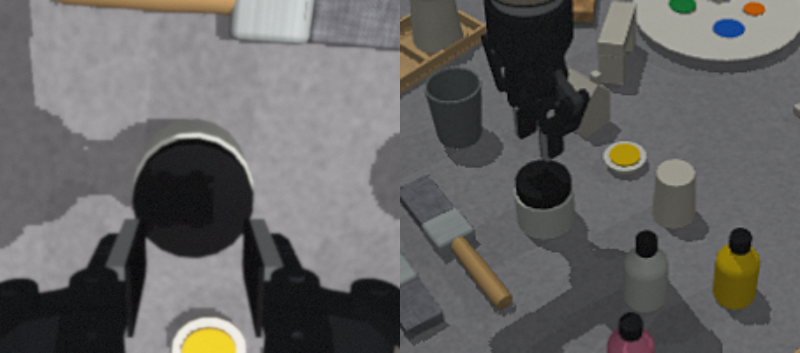

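The wrist depth shows the fingertips at z≈0.100 while the TCP reads 0.061: the real finger ends stand about 40 mm behind the reported TCP, so the fingers closed on top of the lid (598,165) and the jar was not moved (still at 0.450,-0.010). I will reopen and go lower in stages, checking the force.

Request:
drive_tool([
  {"translation":[0,0,0],"angular":[0,0,0],"gripper":1},
  {"translation":[0,0,0],"angular":[0,0,0],"gripper":1},
  {"translation":[-0.03,-0.03,0],"angular":[0,0,0],"gripper":1},
  {"translation":[0,0,0.8],"angular":[0,0,0],"gripper":1},
  {"translation":[0,0,0.6],"angular":[0,0,0],"gripper":1},
  {"translation":[0,0,0.3],"angular":[0,0,0],"gripper":1},
  {"translation":[0,0,0],"angular":[0,0,0],"gripper":1},
])

```text
t: 14.38
tool_pos: [0.4504, -0.0102, -0.0066]
tool_rot: [-0.001, -3.14, -0.0]
contact_force: [-0.6, 0.3, 0.0]
opening: 0.0852
grip_force: 0.0
```

```bash
cat >> h.py <<'E'
def tips():
    w=shot('wrist'); X=cloud(w); o=ctrl.get_obs(); p=o['tool_pos']
    x,y,z=np.moveaxis(X,2,0); dk=w['color'].max(2)<75
    hh=o['opening']/2
    for sg in(-1,1):
        g=np.isfinite(z)&dk&(abs(x-p[0])<.014)&(sg*(y-p[1])>hh-.006)&(sg*(y-p[1])<hh+.02)&(z<.16)&(z>p[2]+.02)
        k=X[g]; print('tip',sg,len(k),np.percentile(k[:,2],[1,5]).round(4) if len(k) else 0,(k[k[:,2]<np.percentile(k[:,2],5)+.01].mean(0).round(4)) if len(k) else 0)
    print('tcp',p.round(4),'open',round(float(o['opening']),4),'F',o['contact_force'].round(1))
    return w
E
python3 -c "
from h import *
tips()"
```

```text
tip -1 12640 [0.0492 0.0574] [ 0.4482 -0.0547  0.0583]
tip 1 13134 [0.0501 0.0585] [0.4483 0.0338 0.0591]
tcp [ 0.4513 -0.0103 -0.0057] open 0.0853 F [-0.4  1.   0.3]
```

Request:
drive_tool([
  {"translation":[0,0,0.3],"angular":[0,0,0],"gripper":1},
  {"translation":[0,0,0.2],"angular":[0,0,0],"gripper":1},
  {"translation":[0,0,0],"angular":[0,0,0],"gripper":0.6},
  {"translation":[0,0,0],"angular":[0,0,0],"gripper":0.4},
  {"translation":[0,0,0],"angular":[0,0,0],"gripper":0.4},
  {"translation":[0,0,0],"angular":[0,0,0],"gripper":0.4},
  {"translation":[0,0,0],"angular":[0,0,0],"gripper":0.4},
])

```text
t: 15.3
tool_pos: [0.4515, -0.0104, -0.0256]
tool_rot: [0.001, 3.141, -0.0]
contact_force: [0.6, -0.1, 1.6]
opening: 0.0583
grip_force: 64.4
```

```bash
python3 -c "
from h import *
tips()"
```

```text
tip -1 6338 [0.0272 0.0381] [ 0.4434 -0.0453  0.0381]
tip 1 6530 [0.0284 0.0392] [0.4434 0.0236 0.0391]
tcp [ 0.4515 -0.0104 -0.0256] open 0.0583 F [ 1.  -0.1  1.8]
```

Gripped on the body (58 mm). Lift, and over the beaker to the near compartment (0.438, 0.306).

Request:
drive_tool([
  {"translation":[0,0,-0.3],"angular":[0,0,0],"gripper":0.4},
  {"translation":[0,0,-1],"angular":[0,0,0],"gripper":0.4},
  {"translation":[0,0,-1],"angular":[0,0,0],"gripper":0.4},
  {"translation":[0,0.6,-1],"angular":[0,0,0],"gripper":0.4},
  {"translation":[0.05,1,0],"angular":[0,0,0],"gripper":0.4},
  {"translation":[0.05,1,0],"angular":[0,0,0],"gripper":0.4},
  {"translation":[0.05,1,0],"angular":[0,0,0],"gripper":0.4},
  {"translation":[0.05,1,0],"angular":[0,0,0],"gripper":0.4},
])

```text
t: 16.35
tool_pos: [0.4424, 0.1749, 0.1063]
tool_rot: [-0.001, -3.141, 0.0]
contact_force: [-0.7, -0.9, -1.1]
opening: 0.0585
grip_force: 64.7
```

Request:
drive_tool([
  {"translation":[0.05,1,0],"angular":[0,0,0],"gripper":0.4},
  {"translation":[0.05,1,0],"angular":[0,0,0],"gripper":0.4},
  {"translation":[0.03,0.9,0],"angular":[0,0,0],"gripper":0.4},
  {"translation":[0,0.4,0],"angular":[0,0,0],"gripper":0.4},
  {"translation":[0,0,0],"angular":[0,0,0],"gripper":0.4},
  {"translation":[0,0,0],"angular":[0,0,0],"gripper":0.4},
])

```text
t: 17.1
tool_pos: [0.4379, 0.3047, 0.1059]
tool_rot: [-0.002, -3.141, 0.001]
contact_force: [-0.7, 0.1, -0.9]
opening: 0.0583
grip_force: 64.7
```

Request:
drive_tool([
  {"translation":[0,0.04,0.9],"angular":[0,0,0],"gripper":0.4},
  {"translation":[0,0,1],"angular":[0,0,0],"gripper":0.4},
  {"translation":[0,0,0.8],"angular":[0,0,0],"gripper":0.4},
  {"translation":[0,0,0.25],"angular":[0,0,0],"gripper":0.4},
  {"translation":[0,0,0.08],"angular":[0,0,0],"gripper":0.4},
  {"translation":[0,0,0.0],"angular":[0,0,0],"gripper":0.4},
  {"translation":[0,0,0.0],"angular":[0,0,0],"gripper":0.4},
])

```text
t: 17.98
tool_pos: [0.4391, 0.3079, -0.0136]
tool_rot: [0.001, 3.139, 0.002]
contact_force: [-0.0, -0.1, -1.7]
opening: 0.0585
grip_force: 64.7
```

Request:
drive_tool([
  {"translation":[0,0,0.04],"angular":[0,0,0],"gripper":0.4},
  {"translation":[0,0,0.0],"angular":[0,0,0],"gripper":0.4},
])

```text
t: 18.23
tool_pos: [0.438, 0.3074, -0.0166]
tool_rot: [0.001, 3.141, 0.0]
contact_force: [0.6, -0.1, -0.9]
opening: 0.0579
grip_force: 64.7
```

Request:
drive_tool([
  {"translation":[0,0,0.06],"angular":[0,0,0],"gripper":0.4},
  {"translation":[0,0,0.0],"angular":[0,0,0],"gripper":0.4},
])

```text
t: 18.48
tool_pos: [0.4377, 0.3072, -0.0195]
tool_rot: [-0.001, -3.141, 0.001]
contact_force: [-0.5, -0.7, -1.3]
opening: 0.0584
grip_force: 64.7
```

Request:
drive_tool([
  {"translation":[0,0,0.03],"angular":[0,0,0],"gripper":0.4},
  {"translation":[0,0,0.0],"angular":[0,0,0],"gripper":0.4},
])

```text
t: 18.73
tool_pos: [0.4379, 0.3073, -0.0205]
tool_rot: [-0.001, -3.141, 0.0]
contact_force: [0.5, -0.8, -1.4]
opening: 0.0579
grip_force: 64.8
```

Request:
drive_tool([
  {"translation":[0,0,0.03],"angular":[0,0,0],"gripper":0.4},
  {"translation":[0,0,0.0],"angular":[0,0,0],"gripper":0.4},
])

```text
t: 18.98
tool_pos: [0.438, 0.3074, -0.0206]
tool_rot: [-0.001, -3.141, 0.001]
contact_force: [-2.9, -2.7, 5.9]
opening: 0.0578
grip_force: 65.5
```

Request:
drive_tool([
  {"translation":[0,0,0.02],"angular":[0,0,0],"gripper":0.4},
  {"translation":[0,0,0.0],"angular":[0,0,0],"gripper":0.4},
])

```text
t: 19.23
tool_pos: [0.438, 0.3074, -0.0206]
tool_rot: [-0.001, -3.141, 0.001]
contact_force: [-5.4, -3.6, 11.9]
opening: 0.0582
grip_force: 66.0
```

Request:
drive_tool([
  {"translation":[0,0,-0.03],"angular":[0,0,0],"gripper":0.7},
  {"translation":[0,0,0],"angular":[0,0,0],"gripper":0.85},
  {"translation":[0,0,0],"angular":[0,0,0],"gripper":1},
  {"translation":[0,0,-0.5],"angular":[0,0,0],"gripper":1},
  {"translation":[0,0,-1],"angular":[0,0,0],"gripper":1},
  {"translation":[0,0,-1],"angular":[0,0,0],"gripper":1},
  {"translation":[0,0,-0.5],"angular":[0,0,0],"gripper":1},
  {"translation":[0,0,0],"angular":[0,0,0],"gripper":1},
])

```text
t: 20.23
tool_pos: [0.439, 0.3079, 0.1002]
tool_rot: [0.001, 3.139, 0.002]
contact_force: [-0.6, 0.0, 0.4]
opening: 0.0852
grip_force: 0.0
```

```bash
python3 - <<'E'
from h import *
w=shot('wrist');X=cloud(w)
for n,x0,y0,lo,hi in(('jar',.438,.307,.058,.07),('tower',.528,.319,.074,.088)):
    g=np.isfinite(X[...,2])&(X[...,2]>lo)&(X[...,2]<hi)&(abs(X[...,0]-x0)<.04)&(abs(X[...,1]-y0)<.04)
    k=X[g]; print(n,len(k),cv2.minEnclosingCircle(k[:,:2].astype(np.float32)),np.percentile(k[:,2],[10,50,90]))
print(ctrl.get_obs()['tool_pos'])
E
```

```text
jar 6017 ((0.4381435811519623, 0.307097464799881), 0.028026936575770378) [0.0617669  0.06264386 0.06349684]
tower 3873 ((0.5272229313850403, 0.318545401096344), 0.026505639776587486) [0.07871358 0.08052708 0.08132503]
[0.43784244 0.30729077 0.09832866]
```

Jar is flat in place (lid top z 0.063). Now the bottle at (0.462, -0.153).

Request:
drive_tool([
  {"translation":[-0.05,-1,0],"angular":[0,0,0],"gripper":1},
  {"translation":[-0.05,-1,0],"angular":[0,0,0],"gripper":1},
  {"translation":[-0.05,-1,0],"angular":[0,0,0],"gripper":1},
  {"translation":[-0.05,-1,0],"angular":[0,0,0],"gripper":1},
  {"translation":[-0.05,-1,0],"angular":[0,0,0],"gripper":1},
  {"translation":[-0.05,-1,0],"angular":[0,0,0],"gripper":1},
  {"translation":[-0.05,-1,0],"angular":[0,0,0],"gripper":1},
  {"translation":[-0.05,-1,0],"angular":[0,0,0],"gripper":1},
])

```text
t: 21.28
tool_pos: [0.4521, -0.0137, 0.0962]
tool_rot: [-0.001, -3.138, -0.001]
contact_force: [-0.2, -0.5, 0.6]
opening: 0.0856
grip_force: 0.0
```

Request:
drive_tool([
  {"translation":[-0.05,-1,0],"angular":[0,0,0],"gripper":0.9},
  {"translation":[-0.05,-1,0],"angular":[0,0,0],"gripper":0.8},
  {"translation":[-0.05,-1,0],"angular":[0,0,0],"gripper":0.8},
  {"translation":[-0.05,-0.5,0],"angular":[0,0,0],"gripper":0.8},
  {"translation":[0,0,0],"angular":[0,0,0],"gripper":0.8},
  {"translation":[0,0,0],"angular":[0,0,0],"gripper":0.8},
])

```text
t: 22.02
tool_pos: [0.4613, -0.1515, 0.0979]
tool_rot: [0.0, -3.14, -0.002]
contact_force: [0.4, -0.5, 0.2]
opening: 0.0683
grip_force: 0.0
```

```bash
python3 - <<'E'
from h import *
w=tips();X=cloud(w)
g=np.isfinite(X[...,2])&(X[...,2]>.075)&(X[...,2]<.092)&(abs(X[...,0]-.462)<.03)&(abs(X[...,1]+.153)<.025)
k=X[g]; print(len(k),cv2.minEnclosingCircle(k[:,:2].astype(np.float32)),np.percentile(k[:,2],[10,50,90]))
E
```

```text
tip -1 779 [0.1457 0.1471] [ 0.458  -0.1876  0.1524]
tip 1 773 [0.1452 0.1467] [ 0.4588 -0.1162  0.152 ]
tcp [ 0.4614 -0.1514  0.0982] open 0.0685 F [ 0.5  0.5 -0. ]
1092 ((0.4615546762943268, -0.15253527462482452), 0.010492060333490372) [0.08158365 0.08358831 0.08445425]
```

Request:
drive_tool([
  {"translation":[0,-0.03,0.9],"angular":[0,0,0],"gripper":0.8},
  {"translation":[0,0,1],"angular":[0,0,0],"gripper":0.8},
  {"translation":[0,0,0.7],"angular":[0,0,0],"gripper":0.8},
  {"translation":[0,0,0.25],"angular":[0,0,0],"gripper":0.8},
  {"translation":[0,0,0],"angular":[0,0,0],"gripper":0.5},
  {"translation":[0,0,0],"angular":[0,0,0],"gripper":0.25},
  {"translation":[0,0,0],"angular":[0,0,0],"gripper":0.25},
  {"translation":[0,0,0],"angular":[0,0,0],"gripper":0.25},
])

```text
t: 23.08
tool_pos: [0.4629, -0.1544, -0.0138]
tool_rot: [0.001, 3.139, -0.002]
contact_force: [-0.4, 0.6, 5.4]
opening: 0.04
grip_force: 60.9
```

Request:
drive_tool([
  {"translation":[0,0,0],"angular":[0,0,0],"gripper":0.25},
])

```text
t: 23.2
tool_pos: [0.4629, -0.1544, -0.0138]
tool_rot: [0.001, 3.139, -0.001]
contact_force: [-0.6, 1.4, 6.6]
opening: 0.0398
grip_force: 61.1
```

Bottle gripped (40 mm reading for 42). Lift and carry to the long tray.

Request:
drive_tool([
  {"translation":[0,0,-0.3],"angular":[0,0,0],"gripper":0.25},
  {"translation":[0,0,-0.9],"angular":[0,0,0],"gripper":0.25},
  {"translation":[0,0,-1],"angular":[0,0,0],"gripper":0.25},
  {"translation":[-0.08,-0.7,-0.6],"angular":[0,0,0],"gripper":0.25},
  {"translation":[-0.1,-1,0],"angular":[0,0,0],"gripper":0.25},
  {"translation":[-0.1,-1,0],"angular":[0,0,0],"gripper":0.25},
  {"translation":[-0.1,-1,0],"angular":[0,0,0],"gripper":0.25},
  {"translation":[-0.1,-0.7,0],"angular":[0,0,0],"gripper":0.25},
])

```text
t: 24.2
tool_pos: [0.4804, -0.3314, 0.0969]
tool_rot: [-0.003, -3.141, -0.0]
contact_force: [-0.6, 0.1, -0.9]
opening: 0.0399
grip_force: 60.7
```

Request:
drive_tool([
  {"translation":[0,-0.28,0],"angular":[0,0,0],"gripper":0.25},
  {"translation":[0,0,0],"angular":[0,0,0],"gripper":0.25},
  {"translation":[0,0,0],"angular":[0,0,0],"gripper":0.25},
])

```text
t: 24.58
tool_pos: [0.4806, -0.34, 0.0967]
tool_rot: [0.0, -3.141, -0.001]
contact_force: [-0.0, 0.5, -0.2]
opening: 0.0399
grip_force: 60.7
```

```bash
python3 - <<'E'
from h import *
w=shot('wrist','w3.png');X=cloud(w);p=ctrl.get_obs()['tool_pos'];print(p)
x,y,z=np.moveaxis(X,2,0)
hsv=cv2.cvtColor(w['color'],cv2.COLOR_RGB2HSV); wood=cv2.inRange(hsv,(8,50,60),(28,255,255))>0
g=np.isfinite(z)&wood&(z>.013)&(z<.027)&(abs(x-.48)<.16)&(abs(y+.34)<.08)
print(g.sum(),cv2.minAreaRect(X[g][:,:2].astype(np.float32)))
E
```

```text
[ 0.48073861 -0.33991006  0.0966968 ]
6084 ((0.48198944330215454, -0.340962290763855), (0.2422759234905243, 0.08448807150125504), 3.0974934101104736)
```

View pics/w3.png

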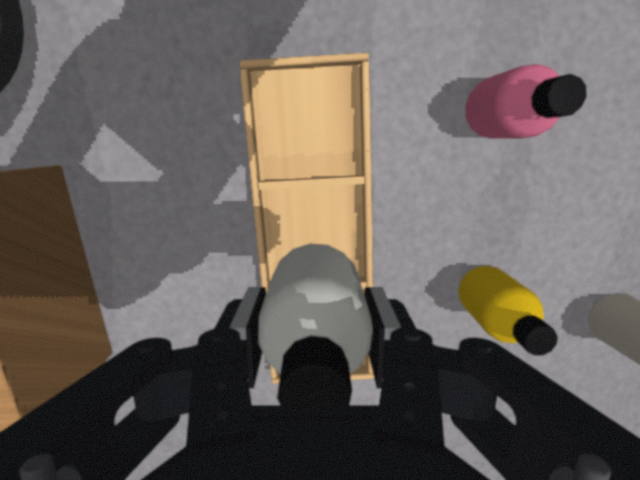

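The wrist view shows the bottle hanging upright (315,310) over the middle compartment; tray measured at (0.482,-0.341), yaw 3.1°.

Request:
drive_tool([
  {"translation":[-0.04,-0.03,0.9],"angular":[0,0,0],"gripper":0.25},
  {"translation":[0,0,0.9],"angular":[0,0,0],"gripper":0.25},
  {"translation":[0,0,0.5],"angular":[0,0,0],"gripper":0.25},
  {"translation":[0,0,0.2],"angular":[0,0,0],"gripper":0.25},
  {"translation":[0,0,0],"angular":[0,0,0],"gripper":0.25},
  {"translation":[0,0,0],"angular":[0,0,0],"gripper":0.25},
])

```text
t: 25.38
tool_pos: [0.4835, -0.3431, -0.0015]
tool_rot: [0.001, 3.14, -0.003]
contact_force: [0.4, -0.3, -0.3]
opening: 0.0401
grip_force: 60.7
```

Request:
drive_tool([
  {"translation":[0,0,0.05],"angular":[0,0,0],"gripper":0.25},
  {"translation":[0,0,0.0],"angular":[0,0,0],"gripper":0.25},
])

```text
t: 25.62
tool_pos: [0.4826, -0.3425, -0.0047]
tool_rot: [0.001, 3.141, -0.001]
contact_force: [-0.0, 0.0, -0.4]
opening: 0.0402
grip_force: 60.7
```

Request:
drive_tool([
  {"translation":[0,0,0.03],"angular":[0,0,0],"gripper":0.25},
  {"translation":[0,0,0.0],"angular":[0,0,0],"gripper":0.25},
])

```text
t: 25.88
tool_pos: [0.4823, -0.3422, -0.0065]
tool_rot: [-0.001, -3.141, -0.0]
contact_force: [-0.4, 0.2, -0.2]
opening: 0.0404
grip_force: 60.7
```

Request:
drive_tool([
  {"translation":[0,0,0.04],"angular":[0,0,0],"gripper":0.25},
  {"translation":[0,0,0.0],"angular":[0,0,0],"gripper":0.25},
])

```text
t: 26.12
tool_pos: [0.4823, -0.3421, -0.0082]
tool_rot: [-0.001, -3.141, -0.0]
contact_force: [-0.2, -0.7, -1.6]
opening: 0.0399
grip_force: 60.7
```

Request:
drive_tool([
  {"translation":[0,0,0.03],"angular":[0,0,0],"gripper":0.25},
  {"translation":[0,0,0.0],"angular":[0,0,0],"gripper":0.25},
])

```text
t: 26.38
tool_pos: [0.4826, -0.3424, -0.0087]
tool_rot: [0.001, 3.142, -0.0]
contact_force: [-1.9, 1.4, 2.2]
opening: 0.0402
grip_force: 61.1
```

Request:
drive_tool([
  {"translation":[0,0,0],"angular":[0,0,0],"gripper":0.5},
  {"translation":[0,0,0],"angular":[0,0,0],"gripper":0.7},
  {"translation":[0,0,0],"angular":[0,0,0],"gripper":0.8},
  {"translation":[0,0,-0.5],"angular":[0,0,0],"gripper":0.8},
  {"translation":[0,0,-1],"angular":[0,0,0],"gripper":0.8},
  {"translation":[0,0,-1],"angular":[0,0,0],"gripper":0.8},
  {"translation":[0,0,-0.3],"angular":[0,0,0],"gripper":0.8},
  {"translation":[0,0,0],"angular":[0,0,0],"gripper":0.8},
])

```text
t: 27.38
tool_pos: [0.483, -0.3428, 0.1043]
tool_rot: [0.001, 3.14, -0.003]
contact_force: [-0.3, -1.2, -0.5]
opening: 0.0682
grip_force: 0.0
```

```bash
python3 - <<'E'
from h import *
w=shot('wrist');X=cloud(w)
g=np.isfinite(X[...,2])&(X[...,2]>.08)&(X[...,2]<.097)&(abs(X[...,0]-.482)<.03)&(abs(X[...,1]+.341)<.025)
k=X[g]; print(len(k),cv2.minEnclosingCircle(k[:,:2].astype(np.float32)),np.percentile(k[:,2],[10,50,90]))
print(ctrl.get_obs()['tool_pos'])
E
```

```text
1080 ((0.48180270195007324, -0.34265416860580444), 0.010529780760407448) [0.08680076 0.0885387  0.08940269]
[ 0.48214004 -0.3420351   0.10241889]
```

Request:
drive_tool([
  {"translation":[-0.3,1,0],"angular":[0,0,0],"gripper":0.8},
  {"translation":[-0.3,1,0],"angular":[0,0,0],"gripper":0.8},
  {"translation":[-0.3,1,0],"angular":[0,0,0],"gripper":0.8},
  {"translation":[-0.3,1,0],"angular":[0,0,0],"gripper":0.8},
  {"translation":[-0.3,1,0],"angular":[0,0,0],"gripper":0.8},
  {"translation":[-0.3,1,0],"angular":[0,0,0],"gripper":0.8},
  {"translation":[0,0.25,0],"angular":[0,0,0],"gripper":0.8},
  {"translation":[0,0,0],"angular":[0,0,0],"gripper":0.8},
])

```text
t: 28.42
tool_pos: [0.5534, -0.0919, 0.1011]
tool_rot: [0.001, -3.139, -0.001]
contact_force: [-0.5, 0.4, 0.4]
opening: 0.0684
grip_force: 0.0
```

```bash
python3 - <<'E'
from h import *
w=tips();X=cloud(w)
g=np.isfinite(X[...,2])&(X[...,2]>.052)&(X[...,2]<.07)&(abs(X[...,0]-.5556)<.04)&(abs(X[...,1]+.0908)<.03)
k=X[g]; print(len(k),cv2.minEnclosingCircle(k[:,:2].astype(np.float32)),np.percentile(k[:,2],[10,50,90]))
E
```

```text
tip -1 559 [0.1491 0.1502] [ 0.55   -0.128   0.1555]
tip 1 580 [0.1487 0.1497] [ 0.5503 -0.0562  0.1552]
tcp [ 0.5537 -0.0926  0.1015] open 0.0681 F [-0.4  0.2 -0.3]
2924 ((0.5554393529891968, -0.08914492279291153), 0.019805574789643288) [0.05851849 0.05961838 0.0604618 ]
```

Bottle stands (top z 0.0885, as expected). Now grip the post.

Request:
drive_tool([
  {"translation":[-0.05,0.07,0.9],"angular":[0,0,0],"gripper":0.8},
  {"translation":[0,0,1],"angular":[0,0,0],"gripper":0.8},
  {"translation":[0,0,0.8],"angular":[0,0,0],"gripper":0.8},
  {"translation":[0,0,0.3],"angular":[0,0,0],"gripper":0.8},
  {"translation":[0,0,0],"angular":[0,0,0],"gripper":0.5},
  {"translation":[0,0,0],"angular":[0,0,0],"gripper":0.25},
  {"translation":[0,0,0],"angular":[0,0,0],"gripper":0.25},
  {"translation":[0,0,0],"angular":[0,0,0],"gripper":0.25},
])

```text
t: 29.48
tool_pos: [0.5578, -0.09, -0.0157]
tool_rot: [0.001, 3.139, -0.002]
contact_force: [0.0, -0.4, 2.6]
opening: 0.0392
grip_force: 60.8
```

Request:
drive_tool([
  {"translation":[0,0,0],"angular":[0,0,0],"gripper":0.25},
])

```text
t: 29.6
tool_pos: [0.5578, -0.09, -0.0157]
tool_rot: [0.0, 3.139, -0.002]
contact_force: [-1.0, -1.3, 5.2]
opening: 0.0394
grip_force: 61.1
```

Request:
drive_tool([
  {"translation":[0,0,-0.3],"angular":[0,0,0],"gripper":0.25},
  {"translation":[0,0,-0.9],"angular":[0,0,0],"gripper":0.25},
  {"translation":[0,0,-1],"angular":[0,0,0],"gripper":0.25},
  {"translation":[0,-0.5,-0.8],"angular":[0,0,0],"gripper":0.25},
  {"translation":[0,-1,0],"angular":[0,0,0],"gripper":0.25},
  {"translation":[-0.04,-1,0],"angular":[0,0,0],"gripper":0.25},
  {"translation":[-0.04,-1,0],"angular":[0,0,0],"gripper":0.25},
  {"translation":[0,-1,0],"angular":[0,0,0],"gripper":0.25},
])

```text
t: 30.6
tool_pos: [0.5592, -0.2703, 0.1027]
tool_rot: [-0.0, -3.141, -0.001]
contact_force: [1.8, 0.0, -1.1]
opening: 0.0398
grip_force: 60.6
```

Request:
drive_tool([
  {"translation":[0,-1,0],"angular":[0,0,0],"gripper":0.25},
  {"translation":[0,-0.68,0],"angular":[0,0,0],"gripper":0.25},
  {"translation":[0,0,0],"angular":[0,0,0],"gripper":0.25},
  {"translation":[0,0,0],"angular":[0,0,0],"gripper":0.25},
])

```text
t: 31.1
tool_pos: [0.5595, -0.3357, 0.1025]
tool_rot: [-0.0, -3.141, -0.002]
contact_force: [-0.2, 0.2, -2.1]
opening: 0.0395
grip_force: 60.7
```

Request:
drive_tool([
  {"translation":[-0.07,-0.02,0.9],"angular":[0,0,0],"gripper":0.25},
  {"translation":[0,0,1],"angular":[0,0,0],"gripper":0.25},
  {"translation":[0,0,0.5],"angular":[0,0,0],"gripper":0.25},
  {"translation":[0,0,0.27],"angular":[0,0,0],"gripper":0.25},
  {"translation":[0,0,0.05],"angular":[0,0,0],"gripper":0.25},
  {"translation":[0,0,0],"angular":[0,0,0],"gripper":0.25},
  {"translation":[0,0,0],"angular":[0,0,0],"gripper":0.25},
])

```text
t: 31.98
tool_pos: [0.5634, -0.3382, -0.0044]
tool_rot: [0.001, 3.14, -0.002]
contact_force: [-1.6, -0.2, -1.9]
opening: 0.0394
grip_force: 60.7
```

Request:
drive_tool([
  {"translation":[0,0,0.04],"angular":[0,0,0],"gripper":0.25},
  {"translation":[0,0,0.0],"angular":[0,0,0],"gripper":0.25},
])

```text
t: 32.22
tool_pos: [0.5624, -0.3376, -0.0075]
tool_rot: [0.001, 3.141, -0.0]
contact_force: [0.7, -0.1, -1.7]
opening: 0.0397
grip_force: 60.7
```

Request:
drive_tool([
  {"translation":[0,0,0.03],"angular":[0,0,0],"gripper":0.25},
  {"translation":[0,0,0.0],"angular":[0,0,0],"gripper":0.25},
])

```text
t: 32.48
tool_pos: [0.5623, -0.3374, -0.009]
tool_rot: [-0.001, -3.141, -0.0]
contact_force: [0.7, 0.3, -0.8]
opening: 0.0392
grip_force: 60.7
```

Request:
drive_tool([
  {"translation":[0,0,0.03],"angular":[0,0,0],"gripper":0.25},
  {"translation":[0,0,0.0],"angular":[0,0,0],"gripper":0.25},
])

```text
t: 32.72
tool_pos: [0.5623, -0.3374, -0.0102]
tool_rot: [-0.001, -3.141, -0.0]
contact_force: [0.7, -0.3, -1.6]
opening: 0.0394
grip_force: 60.7
```

Request:
drive_tool([
  {"translation":[0,0,0.03],"angular":[0,0,0],"gripper":0.25},
  {"translation":[0,0,0.0],"angular":[0,0,0],"gripper":0.25},
])

```text
t: 32.98
tool_pos: [0.5625, -0.3376, -0.0107]
tool_rot: [0.001, 3.142, -0.0]
contact_force: [-1.5, 0.0, 2.5]
opening: 0.0398
grip_force: 61.1
```

Request:
drive_tool([
  {"translation":[0,0,0],"angular":[0,0,0],"gripper":0.5},
  {"translation":[0,0,0],"angular":[0,0,0],"gripper":0.7},
  {"translation":[0,0,0],"angular":[0,0,0],"gripper":0.8},
  {"translation":[0,0,-0.5],"angular":[0,0,0],"gripper":0.8},
  {"translation":[0,0,-1],"angular":[0,0,0],"gripper":0.8},
  {"translation":[0,0,-1],"angular":[0,0,0],"gripper":0.8},
  {"translation":[0,0,-0.3],"angular":[0,0,0],"gripper":0.8},
  {"translation":[0,0,0],"angular":[0,0,0],"gripper":0.8},
])

```text
t: 33.98
tool_pos: [0.5631, -0.338, 0.1023]
tool_rot: [0.001, 3.14, -0.002]
contact_force: [-0.2, -0.4, -0.2]
opening: 0.0683
grip_force: 0.0
```

```bash
python3 - <<'E'
from h import *
w=shot('wrist');X=cloud(w)
for n,x0,y0,lo,hi in(('post',.561,-.337,.058,.072),('bottle',.482,-.342,.08,.097)):
    g=np.isfinite(X[...,2])&(X[...,2]>lo)&(X[...,2]<hi)&(abs(X[...,0]-x0)<.03)&(abs(X[...,1]-y0)<.025)
    k=X[g]; print(n,len(k),cv2.minEnclosingCircle(k[:,:2].astype(np.float32)) if len(k) else 0,np.percentile(k[:,2],[10,50,90]) if len(k) else 0)
E
```

```text
post 3020 ((0.5610815286636353, -0.3380790650844574), 0.01982235349714756) [0.06354249 0.06458542 0.06546   ]
bottle 1343 ((0.4819563925266266, -0.34257638454437256), 0.010382892563939095) [0.08764392 0.08854025 0.08945285]
```

Request:
drive_tool([
  {"translation":[-0.03,1,0],"angular":[0,0,0],"gripper":0.9},
  {"translation":[-0.03,1,0],"angular":[0,0,0],"gripper":0.9},
  {"translation":[-0.03,1,0],"angular":[0,0,0],"gripper":0.9},
  {"translation":[-0.03,1,0],"angular":[0,0,0],"gripper":0.9},
  {"translation":[-0.03,1,0],"angular":[0,0,0],"gripper":0.9},
  {"translation":[-0.03,1,0],"angular":[0,0,0],"gripper":0.9},
  {"translation":[-0.03,1,0],"angular":[0,0,0],"gripper":0.9},
  {"translation":[-0.03,1,0],"angular":[0,0,0],"gripper":0.9},
])

```text
t: 35.02
tool_pos: [0.5704, -0.016, 0.0981]
tool_rot: [-0.001, -3.137, -0.001]
contact_force: [-0.3, 0.1, 0.4]
opening: 0.077
grip_force: 0.0
```

Request:
drive_tool([
  {"translation":[-0.03,1,0],"angular":[0,0,0],"gripper":0.9},
  {"translation":[-0.02,1,0],"angular":[0,0,0],"gripper":0.9},
  {"translation":[0,0.55,0],"angular":[0,0,0],"gripper":0.9},
  {"translation":[0,0,0],"angular":[0,0,-0.88],"gripper":0.9},
  {"translation":[0,0,0],"angular":[0,0,0],"gripper":0.9},
  {"translation":[0,0,0],"angular":[0,0,0],"gripper":0.9},
])

```text
t: 35.78
tool_pos: [0.5734, 0.0842, 0.0994]
tool_rot: [0.189, -3.134, -0.0]
contact_force: [0.8, -0.2, 0.5]
opening: 0.0771
grip_force: 0.0
```

```bash
python3 - <<'E'
from h import *
w=tips();X=cloud(w)
g=np.isfinite(X[...,2])&(X[...,2]>.03)&(X[...,2]<.075)&(abs(X[...,0]-.574)<.045)&(abs(X[...,1]-.085)<.045)
for lo in(.03,.045):
  k=X[g&(X[...,2]>lo)]; print(len(k),cv2.minAreaRect(k[:,:2].astype(np.float32)),np.percentile(k[:,2],[90,99]))
cv2.imwrite('pics/w4.png',w['color'][:,:,::-1])
E
```

```text
tip -1 541 [0.1494 0.1507] [0.575  0.0443 0.1556]
tip 1 439 [0.1489 0.15  ] [0.5686 0.1229 0.1551]
tcp [0.5737 0.0841 0.0998] open 0.0767 F [-0.5  0.2 -0.2]
5078 ((0.5743586421012878, 0.08697575330734253), (0.04079153761267662, 0.05205288156867027), 7.052340984344482) [0.06274245 0.06805965]
4527 ((0.574051558971405, 0.08695697039365768), (0.03945060446858406, 0.05204733833670616), 6.972779273986816) [0.06302432 0.06811088]
```

View pics/w4.png

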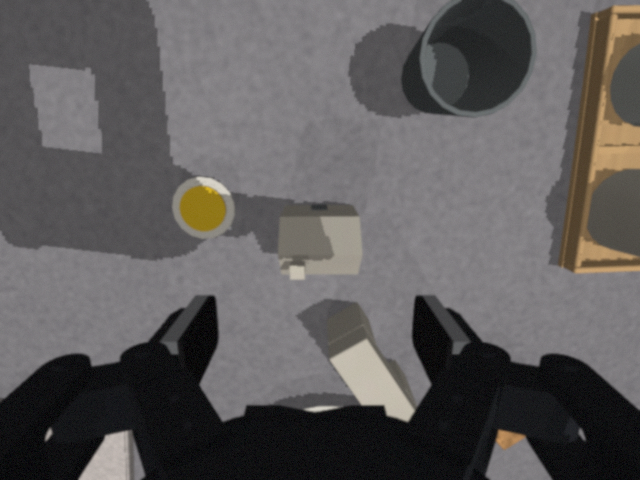

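The house (320,238) is squared with the fingers; arch (365,360) is clear. Post verified flat in its compartment (top z 0.0646). Descend and grip the gable ends.

Request:
drive_tool([
  {"translation":[0,0.04,0.9],"angular":[0,0,0],"gripper":0.9},
  {"translation":[0,0,1],"angular":[0,0,0],"gripper":0.9},
  {"translation":[0,0,0.8],"angular":[0,0,0],"gripper":0.9},
  {"translation":[0,0,0.3],"angular":[0,0,0],"gripper":0.9},
  {"translation":[0,0,0],"angular":[0,0,0],"gripper":0.5},
  {"translation":[0,0,0],"angular":[0,0,0],"gripper":0.4},
  {"translation":[0,0,0],"angular":[0,0,0],"gripper":0.4},
  {"translation":[0,0,0],"angular":[0,0,0],"gripper":0.4},
])

```text
t: 36.83
tool_pos: [0.575, 0.086, -0.018]
tool_rot: [-0.192, 3.134, -0.0]
contact_force: [-0.0, -0.3, 1.6]
opening: 0.0513
grip_force: 63.2
```

Request:
drive_tool([
  {"translation":[0,0,0],"angular":[0,0,0],"gripper":0.4},
])

```text
t: 36.95
tool_pos: [0.575, 0.0861, -0.018]
tool_rot: [-0.192, 3.134, -0.0]
contact_force: [-0.4, 0.2, 3.8]
opening: 0.0514
grip_force: 63.4
```

Request:
drive_tool([
  {"translation":[0,0,-0.3],"angular":[0,0,0],"gripper":0.4},
  {"translation":[0,0,-0.9],"angular":[0,0,0],"gripper":0.4},
  {"translation":[0,0,-1],"angular":[0,0,0],"gripper":0.4},
  {"translation":[0,0,-0.9],"angular":[0,0,0.88],"gripper":0.4},
  {"translation":[0.4,-0.8,0],"angular":[0,0,0],"gripper":0.4},
  {"translation":[0.4,-1,0],"angular":[0,0,0],"gripper":0.4},
  {"translation":[0.4,-1,0],"angular":[0,0,0],"gripper":0.4},
  {"translation":[0.4,-1,0],"angular":[0,0,0],"gripper":0.4},
])

```text
t: 37.95
tool_pos: [0.509, -0.0669, 0.105]
tool_rot: [-0.0, -3.142, 0.0]
contact_force: [0.5, -0.2, -1.9]
opening: 0.0517
grip_force: 63.1
```

Request:
drive_tool([
  {"translation":[0.4,-1,0],"angular":[0,0,0],"gripper":0.4},
  {"translation":[0.4,-1,0],"angular":[0,0,0],"gripper":0.4},
  {"translation":[0.4,-1,0],"angular":[0,0,0],"gripper":0.4},
  {"translation":[0.4,-1,0],"angular":[0,0,0],"gripper":0.4},
  {"translation":[0.4,-1,0],"angular":[0,0,0],"gripper":0.4},
  {"translation":[0.4,-1,0],"angular":[0,0,0],"gripper":0.4},
  {"translation":[0.3,-0.9,0],"angular":[0,0,0],"gripper":0.4},
  {"translation":[0,0,0],"angular":[0,0,0],"gripper":0.4},
])

```text
t: 38.95
tool_pos: [0.4009, -0.3436, 0.1051]
tool_rot: [-0.006, -3.141, 0.0]
contact_force: [0.1, 0.4, -0.9]
opening: 0.0513
grip_force: 63.3
```

Request:
drive_tool([
  {"translation":[0,0,0],"angular":[0,0,0],"gripper":0.4},
])

```text
t: 39.08
tool_pos: [0.4017, -0.3412, 0.1047]
tool_rot: [-0.001, -3.141, -0.001]
contact_force: [-0.2, -0.2, -1.5]
opening: 0.0514
grip_force: 63.3
```

Request:
drive_tool([
  {"translation":[-0.03,-0.08,0.9],"angular":[0,0,0],"gripper":0.4},
  {"translation":[0,0,1],"angular":[0,0,0],"gripper":0.4},
  {"translation":[0,0,0.6],"angular":[0,0,0],"gripper":0.4},
  {"translation":[0,0,0.3],"angular":[0,0,0],"gripper":0.4},
  {"translation":[0,0,0],"angular":[0,0,0],"gripper":0.4},
  {"translation":[0,0,0],"angular":[0,0,0],"gripper":0.4},
  {"translation":[0,0,0],"angular":[0,0,0],"gripper":0.4},
])

```text
t: 39.95
tool_pos: [0.4039, -0.3459, -0.0057]
tool_rot: [0.001, 3.14, -0.003]
contact_force: [0.3, -0.3, -1.3]
opening: 0.0511
grip_force: 63.3
```

Request:
drive_tool([
  {"translation":[0,0,0.04],"angular":[0,0,0],"gripper":0.4},
  {"translation":[0,0,0.0],"angular":[0,0,0],"gripper":0.4},
])

```text
t: 40.2
tool_pos: [0.403, -0.3451, -0.0087]
tool_rot: [0.001, 3.142, -0.0]
contact_force: [0.0, -0.9, -1.1]
opening: 0.0513
grip_force: 63.3
```

Request:
drive_tool([
  {"translation":[0,0,0.04],"angular":[0,0,0],"gripper":0.4},
  {"translation":[0,0,0.0],"angular":[0,0,0],"gripper":0.4},
])

```text
t: 40.45
tool_pos: [0.4029, -0.3449, -0.0107]
tool_rot: [-0.001, -3.141, -0.001]
contact_force: [0.6, -0.6, -1.9]
opening: 0.0511
grip_force: 63.3
```

Request:
drive_tool([
  {"translation":[0,0,0.04],"angular":[0,0,0],"gripper":0.4},
  {"translation":[0,0,0.0],"angular":[0,0,0],"gripper":0.4},
])

```text
t: 40.7
tool_pos: [0.4029, -0.3449, -0.0122]
tool_rot: [-0.001, -3.141, -0.001]
contact_force: [0.2, -0.3, -2.2]
opening: 0.0514
grip_force: 63.3
```

Request:
drive_tool([
  {"translation":[0,0,0.03],"angular":[0,0,0],"gripper":0.4},
  {"translation":[0,0,0.0],"angular":[0,0,0],"gripper":0.4},
])

```text
t: 40.95
tool_pos: [0.4032, -0.3452, -0.013]
tool_rot: [0.001, 3.141, -0.0]
contact_force: [-1.1, 1.0, 0.7]
opening: 0.0513
grip_force: 63.4
```

Request:
drive_tool([
  {"translation":[0,0,0.015],"angular":[0,0,0],"gripper":0.4},
  {"translation":[0,0,0],"angular":[0,0,0],"gripper":0.65},
  {"translation":[0,0,0],"angular":[0,0,0],"gripper":0.8},
  {"translation":[0,0,0],"angular":[0,0,0],"gripper":0.9},
  {"translation":[0,0,-0.5],"angular":[0,0,0],"gripper":0.9},
  {"translation":[0,0,-1],"angular":[0,0,0],"gripper":0.9},
  {"translation":[0,0,-1],"angular":[0,0,0],"gripper":0.9},
  {"translation":[0,0,-1],"angular":[0,0,0],"gripper":0.9},
])

```text
t: 41.95
tool_pos: [0.4029, -0.3449, 0.1273]
tool_rot: [0.001, 3.142, 0.0]
contact_force: [0.3, -1.1, -1.2]
opening: 0.0771
grip_force: 0.0
```

Request:
drive_tool([
  {"translation":[0,0.9,-1],"angular":[0,0,0],"gripper":0.9},
  {"translation":[0,1,0],"angular":[0,0,0],"gripper":0.9},
  {"translation":[0,1,0],"angular":[0,0,0],"gripper":0.9},
  {"translation":[0,1,0],"angular":[0,0,0],"gripper":0.9},
  {"translation":[0,1,0],"angular":[0,0,0],"gripper":0.9},
  {"translation":[0,1,0],"angular":[0,0,0],"gripper":0.9},
  {"translation":[0,0,0],"angular":[0,0,0],"gripper":0.9},
])

```text
t: 42.82
tool_pos: [0.4031, -0.1073, 0.1661]
tool_rot: [-0.005, 3.141, -0.0]
contact_force: [-0.3, -0.3, 1.2]
opening: 0.077
grip_force: 0.0
```

```bash
python3 - <<'E'
from h import *
t=shot('top','top2.png');X=cloud(t);x,y,z=np.moveaxis(X,2,0)
for n,x0,y0,r in(('tower',.527,.319,.04),('jar',.438,.307,.04),('bottle',.482,-.342,.025),('post',.561,-.338,.03),('house',.403,-.345,.035),('arch',.671,.1385,.05),('beaker',.4545,.1536,.04)):
    k=X[np.isfinite(z)&(abs(x-x0)<r)&(abs(y-y0)<r)&(z>.045)&(z<.1)]
    if len(k): print(n,np.round(cv2.minAreaRect(k[:,:2].astype(np.float32))[0],4),len(k),np.percentile(k[:,2],[50,95]).round(4))
    else: print(n,'hidden')
E
```

```text
tower [0.527  0.3152] 883 [0.0808 0.0838]
jar [0.4377 0.3035] 858 [0.0633 0.066 ]
bottle [ 0.4824 -0.3414] 467 [0.0654 0.0911]
post [ 0.5601 -0.3378] 461 [0.0653 0.0678]
house [ 0.4031 -0.3468] 549 [0.0621 0.0724]
arch [0.6707 0.1386] 780 [0.0605 0.063 ]
beaker [0.4545 0.1538] 383 [0.07   0.0747]
```

View pics/top2.png

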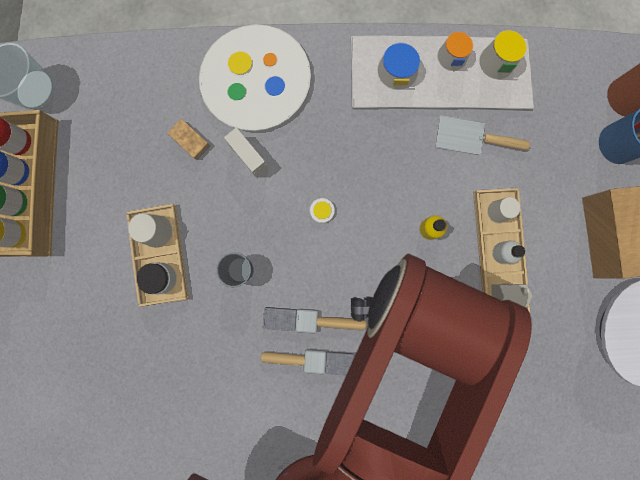

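All five pieces are in their compartments at the right heights: tower (145,229), jar (153,278), post (509,209), bottle (511,252), house (513,296). The arch and beaker have not moved. I'm handing in.

```bash
python3 -c "
from station import ctrl
print(ctrl.finish_job())"
```

```text
the job is handed in; nothing more can be done
None
```

Both kits are made up and handed in at about 43 s: the tower and jar are in the short tray, the post, bottle and house are in the long tray, and the arch and beaker stand where they were. On the first try the fingers closed on top of the jar's lid without moving the jar.

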